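Twist-lock a stop into the carving bed

ROBOT

A 6-joint arm with a two-finger parallel gripper is mounted at the origin on the work surface. World frame = base frame: x ahead of the robot, y to its left, z up, the work surface at z = 0. Lengths are in m, angles in rad, forces in N, time in s.
With the tool pointing down it reaches from about 0.3 to 0.85 m from the base axis. Payload 5.4 kg.
Tool frame: the origin (TCP) lies midway between the tips of the shut fingers; the grasp point (between the pads) lies 19 mm behind it; y points along the fingers, z is the direction in which the jaws open and shut, and the axes are right-handed (so a half turn about y gives the same grasp; the last joint's range is limited). The gripper opens to 85 mm and grips with 20 to 120 N. Pads are 22 mm wide; open, the fingers measure 114 mm over their backs; the gripper's body (76 mm by 85 mm) begins 54 mm behind the grasp point. The pads swing forward as they close: fully open they stand 13 mm farther back than shut.
Start: joints at [-1.506, 0.158, 1.597, -0, 1.386, -0.21], TCP at [0.156, -0.553, 0.231] pointing down, gripper open.
Joint ranges: [-2.91, 2.91], [-0.94, 2.29], [0.18, 2.7], [-1.29, 4.43], [0.17, 2.64], [-3, 3]. Speed limits (rad/s): [2.57, 2.57, 3.14, 3.14, 3.14, 3.14].

INTERFACE

Orientations are given as [roll, pitch, yaw] about the fixed x, y, z axes, in that order (R = Rz(yaw) Ry(pitch) Rx(roll)).
In Python, from workcell import readout, vision, env gives the robot as it stands.
- The arm moves only by the shell command python3 -m inch 'ROWS' [OPENING] [FORCE]. ROWS is JSON, one flat list of numbers, 6 for each row, row after row: the shift along the tool's x, y, z in cm, then the turn, a rotation vector about the tool's x, y, z in rad. In form: [dx, dy, dz, wx, wy, wz, dx, dy, dz, wx, wy, wz, ...]. A call has exactly 10 rows; each row shifts and turns the commanded pose from where the row before left it, along the tool's axes as they then stand; what a row does not reach is not made up. A row lasts 1/10 s, in which the tool goes at most 50 mm and 8.59 degrees, less where a joint would pass 70% of its speed; a pose out of reach is approached as far as the arm can. A call with a gripper value outside its range is refused whole. OPENING is the opening, from 0 (shut) to 1 (fully open), set as the call begins (- or left out, the last holds). The fingers move at their own pace and stop on an object; FORCE is the grip in N (left out, the last holds). Time passes only in rows, so rows that do not move let the fingers close, or fill a call up. It gives the time, the measured TCP pose, the force and the opening at its end, in the units of the state.
- readout.sense(): the state, without advancing time (a new reading comes with each control period).
- vision.capture(name): name is "scene" or "top" or "wrist"; returns a dict with "frame" (384x512x3 uint8, red, green, blue), "fov_y" (degrees; the focal length in pixels is half the picture's height over the tangent of half this angle, whatever the lens; pixels are square), "cx", "cy" (the principal point, pixels), "view" (4x4, takes a point from world to camera coordinates). Camera axes: x right, y down, z forward; pixel columns grow to the right and rows downward; lengths in m; the calibration is good to about 2 mm. A picture is of the moment at which its call begins. There is no depth.
- env.job_done(): hands the job in, once; it reports no verdict.
The state is a dict: "t": time; "joints": joint angles; "dq": joint speeds; "effort": joint torques, N m; "tcp_pos": TCP position; "tool_rot": TCP orientation; "force": force on the tool from outside, world axes, zero at the start; "wrist_torque": the same for the moment, N m; "grip_width": opening from 0.0 (shut) to 1.0 (fully open).
Only numpy, scipy, OpenCV 4.12 (cv2) and the standard library are available. Lean on these libraries where they do the work, as an engineer would, in place of code of your own. Each camera call takes 0.05 s, during which the arm holds its last target.

TASK

Set up the carving bed for the next blank: drop the stop with the red grip into the bed's slot at the yellow band, with its foot lengthwise in the slot and the flange down on the bed, then twist it a quarter turn, either way, so that its foot locks crosswise under the slot's lips, and let go. Leave the stop with the blue grip standing where it is.

Things in the scene. Friction and masses are not known exactly. Their poses are not given: they have to be found in the camera images.
- red_stop: Loose upright stop, about 0.3 kg. From below: steel T-foot 56 (along x) x 18 (y), 10 mm high; shank 24 mm across, 13 mm long; dark flange 60 mm across, 23 to 29 mm above origin; red wing grip 50 mm long (x, parallel to foot), 18 mm thick (y), 29 to 69 mm above origin. Origin: centre of the foot's underside; z up. Seated in the bed it lies 10 mm above the bed's origin and turns freely.
- blue_stop: A second stop of the same shape and size with a blue grip, standing loose on the bench; a bystander. Origin: centre of the foot's underside; z up, x along its foot and grip.
- bed: Fixed wooden bed 300 (x) x 120 mm, top 33 mm above bench. T-slot 34 mm wide along its middle (x), open above, ends closed; under the 8 mm lips it is 72 mm wide, floor at 6 mm. A seated stop's foot is 5 mm clear below the lips. Yellow band 40 mm wide across the middle; dark fence 24 mm high on the +x end, 124 mm from the centre. Origin: underside, straight below the middle of band and slot; z up.
Mind the look-alikes: they are no part of the job. What is shaped like the red_stop but green, turquoise or white is not meant.

How it is judged:
On the way, in this order (a step that is already met when the one before it is completed fails the run):
1. the red stop is down in the slot at the yellow band, with its foot lengthwise in the slot (horizontal distance between red_stop and bed below 0.022 m and z of red_stop in the frame of bed below 0.0155 m and angle between the x axis of red_stop and the x axis of bed, either way round below 0.35 rad), for 0.1 s.
2. the red stop is turned a quarter turn in the slot, its foot crosswise under the lips (horizontal distance between red_stop and bed below 0.022 m and z of red_stop in the frame of bed below 0.0155 m and angle between the x axis of red_stop and the y axis of bed, either way round below 0.3 rad), for 0.1 s.
At the end, for the whole second after the job is handed in: The red stop rests still, upright, flange on the bed (origin 7 to 13 mm above the bed's), within 22 mm of the yellow band's middle, its foot square across the slot within 0.3 rad; the blue stop still stands within 30 mm of its start (horizontal distance between red_stop and bed below 0.022 m and z of red_stop in the frame of bed between 0.007 and 0.013 m and angle between red_stop's own z axis and vertical below 0.1 rad and angle between the x axis of red_stop and the y axis of bed, either way round below 0.3 rad and linear speed of red_stop below 0.02 m/s and angular speed of red_stop below 0.2 rad/s and distance of blue_stop from where it was at the start of the episode below 0.03 m and angle between blue_stop's own z axis and vertical below 0.2 rad); the robot touches nothing.
It fails at once if the blue stop is moved by more than 30 mm (distance of blue_stop from where it was at the start of the episode above 0.03 m).
It also fails if it takes over 42 s, if anything falls off the work surface, if the arm or the gripper's body presses on something with over 40 N, if the wrist force passes 120 N, or if a joint passes its speed limit or range.

## Working session

There is one attempt and no reset: what is moved stays moved. The work goes in short steps, Python scripts to look and compute and a shell command to move; the robot and the scene stay as the last step left them, time stands still between calls to the robot, and variables do not carry over. Pictures are saved under pics/ and viewed, and the job is handed in when it is done.

```bash
mkdir -p pics; ls
python3 - <<'E'
from workcell import readout, vision, env
import cv2
print(readout.sense())
for n in ["scene","top","wrist"]:
    c=vision.capture(n); cv2.imwrite(f"pics/{n}0.png",c["frame"][:,:,::-1])
    print(n,c["fov_y"],c["cx"],c["cy"],c["view"])
E
```

```text
pics
{'t': 0.0, 'joints': array([-1.50608198e+00,  1.59084502e-01,  1.59822242e+00, -5.21803233e-06,
        1.38622792e+00, -2.10081337e-01]), 'dq': array([-6.96442917e-04,  5.21792704e-05,  3.27116481e-04, -2.29120028e-03,
       -1.14490114e-03,  1.81672767e-03]), 'effort': array([-2.75852188e-03, -3.96003270e+01, -3.31424761e+01, -5.73357538e-04,
        8.56674160e-03,  3.71428072e-06]), 'tcp_pos': array([ 0.15597479, -0.55281145,  0.23030191]), 'tool_rot': array([-1.57269688e+00,  4.00007657e-04, -2.86679639e+00]), 'force': array([-1.09057758, -0.66057957,  0.1309719 ]), 'wrist_torque': array([-0.0047532 ,  0.02759849, -0.00439328]), 'grip_width': 1.0029559903649783}
scene 50.331872001446115 253.80184838977402 189.34169619297364 [[ 0.01192617  0.99987951 -0.00993643 -0.07289956]
 [ 0.55189064 -0.01486857 -0.83378393 -0.23835849]
 [-0.83383121  0.00446003 -0.55200147  1.17453404]
 [ 0.          0.          0.          1.        ]]
top 54.656250193806095 254.0399464663288 193.20046029975666 [[-0.00749239 -0.99947589  0.03149304  0.05398784]
 [-0.98589032  0.0021165  -0.16737919  0.50924117]
 [ 0.16722481 -0.03230275 -0.98538946  0.77419443]
 [ 0.          0.          0.          1.        ]]
wrist 60.53985315406514 258.0481191102039 194.90666811307136 [[ 2.69897588e-01 -9.62888867e-01 -5.67215855e-04 -5.74432337e-01]
 [-9.13090710e-01 -2.56126073e-01  3.17277150e-01 -4.09308148e-02]
 [-3.05647914e-01 -8.51144180e-02 -9.48332689e-01  3.80000965e-01]
 [ 0.00000000e+00  0.00000000e+00  0.00000000e+00  1.00000000e+00]]
```

View pics/scene0.png

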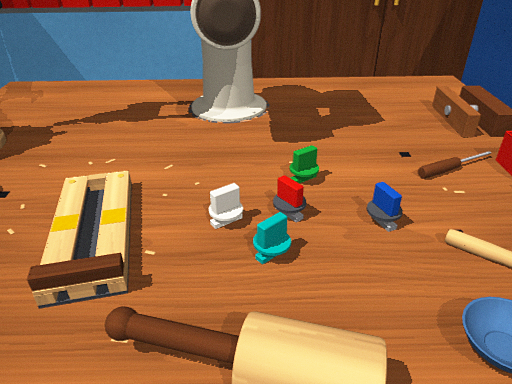

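View pics/top0.png

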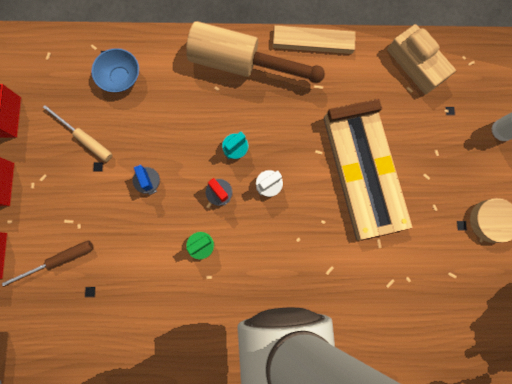

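View pics/wrist0.png

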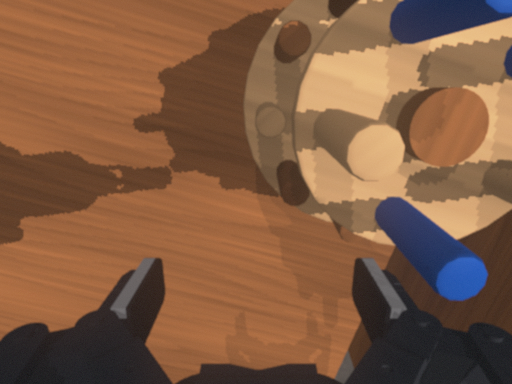

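The top view shows these stop-shaped things: red (219,190), turquoise (235,146), white (269,183), green (200,246) and blue (145,180). In the scene view red is at (290,192). I choose the red one. The bed is at (368,170), with its fence at the far end. Next I fit the poses and check the choice in a close crop.

```bash
cat > h.py <<'E'
import numpy as np, cv2
from scipy.optimize import minimize
from workcell import readout, vision, env
def proj(c,P):
    P=np.asarray(P,float); V=c["view"]; q=P@V[:3,:3].T+V[:3,3]
    f=192/np.tan(np.radians(c["fov_y"]/2))
    return np.c_[c["cx"]+f*q[:,0]/q[:,2],c["cy"]+f*q[:,1]/q[:,2]]
def world(x,y,yaw,P,z=0):
    P=np.asarray(P,float); C,S=np.cos(yaw),np.sin(yaw)
    return np.c_[x+C*P[:,0]-S*P[:,1],y+S*P[:,0]+C*P[:,1],P[:,2]+z]
def box(x0,x1,y0,y1,z0,z1): return np.array([[a,b,d] for a in(x0,x1) for b in(y0,y1) for d in(z0,z1)])
def poly_mask(c,polys,ss=4):
    m=np.zeros((384*ss,512*ss),np.uint8)
    for p in polys:
        h=cv2.convexHull((((proj(c,p)+.5)*ss)).astype(np.int32)); cv2.fillConvexPoly(m,h,255)
    return cv2.resize(m,(512,384),interpolation=cv2.INTER_AREA)/255.
def mask(c,kind):
    h=cv2.cvtColor(c["frame"],cv2.COLOR_RGB2HSV).astype(int); H,S,V=h[...,0],h[...,1],h[...,2]
    if kind=="red": return ((H<5)|(H>175))&(S>200)&(V>90)
    if kind=="blue": return (H>108)&(H<125)&(S>190)&(V>60)
    if kind=="yellow": return (H>21)&(H<30)&(S>215)&(V>120)
GRIP=[box(-.025,.025,-.009,.009,.029,.069)]
BAND=[box(-.02,.02,.017,.06,.033,.033),box(-.02,.02,-.06,-.017,.033,.033)]
def fit(cams,polys,kind,x0,rad=30,z=0):
    ms=[]
    for c in cams:
        m=mask(c,kind); u=proj(c,world(*x0,[[0,0,.04]],z))[0]
        yy,xx=np.mgrid[:384,:512]; m=m&(np.hypot(xx-u[0],yy-u[1])<rad*(1.5 if len(polys)>1 else 1)); ms.append(m)
    def cost(p):
        return sum(np.abs(poly_mask(c,[world(*p,q,z) for q in polys])-m).sum()/max(m.sum(),1) for c,m in zip(cams,ms))
    best=None
    for d in np.linspace(-1.3,1.3,6):
        s=np.array([[x0[0],x0[1],x0[2]+d]]*4); s[1,0]+=.015;s[2,1]+=.015;s[3,2]+=.4
        r=minimize(cost,s[0],method="Nelder-Mead",options=dict(initial_simplex=s,xatol=1e-4,fatol=1e-4))
        if best is None or r.fun<best.fun: best=r
    return best.x,best.fun,[int(m.sum()) for m in ms]
def ground(c,u,v,z):
    f=192/np.tan(np.radians(c["fov_y"]/2)); V=c["view"];R=V[:3,:3];o=-R.T@V[:3,3]
    d=R.T@np.array([(u-c["cx"])/f,(v-c["cy"])/f,1]); return o+d*(z-o[2])/d[2]
E
python3 - <<'E'
from h import *
s=vision.capture("scene");t=vision.capture("top")
np.set_printoptions(precision=4,suppress=True)
g={"red":ground(t,218,190,.06),"blue":ground(t,143,179,.06),"yellow":ground(t,369,167,.033)}
print(g)
for k,P in [("red",GRIP),("blue",GRIP),("yellow",BAND)]:
    for cs in ([s],[t],[s,t]):
        print(k,*fit(cs,P,k,[g[k][0],g[k][1],0.]))
a=cv2.resize(s["frame"][140:260,190:420],None,fx=3,fy=3)[:,:,::-1]
b=cv2.resize(t["frame"][90:250,120:440],None,fx=2.2,fy=2.2)[:,:,::-1]
cv2.imwrite("pics/c1.png",a);cv2.imwrite("pics/c2.png",b)
E
```

```text
{'red': array([0.5136, 0.1294, 0.06  ]), 'blue': array([0.5378, 0.2898, 0.06  ]), 'yellow': array([ 0.5708, -0.2105,  0.033 ])}
red [0.5139 0.1304 0.5257] 0.12153516696781101 [586]
red [0.5163 0.131  0.6466] 0.2138039215686275 [200]
red [0.5161 0.131  0.599 ] 0.37131727230141204 [586, 200]
blue [0.5424 0.2926 0.2424] 0.2104684277717765 [599]
blue [0.5408 0.2917 0.5474] 2.258397271952259 [92]
blue [0.5423 0.292  0.5014] 2.5664435753251724 [599, 92]
yellow [ 0.5649 -0.2074  0.2054] 0.20999567019236715 [634]
yellow [ 0.5685 -0.2102  0.2238] 0.2744104269388067 [513]
yellow [ 0.5662 -0.2082  0.2037] 0.5237168800160991 [634, 513]
```

View pics/c1.png

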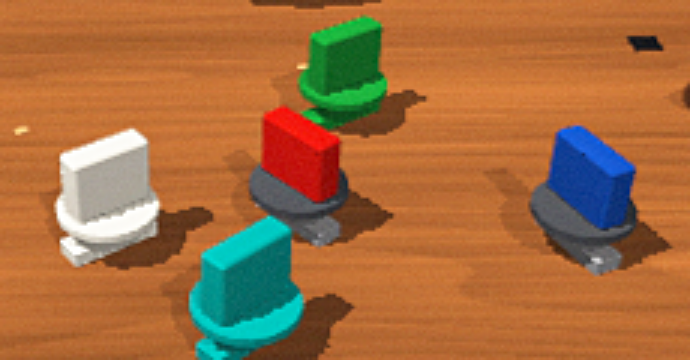

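View pics/c2.png

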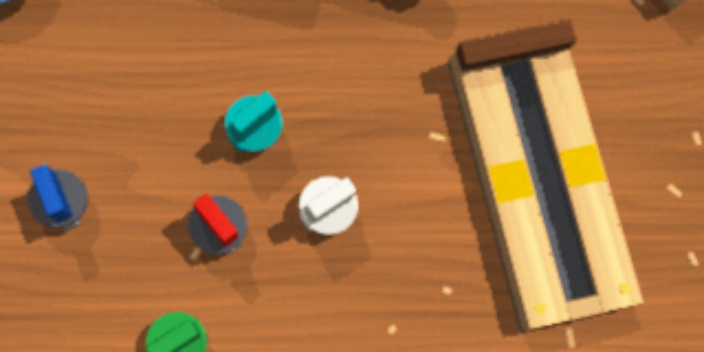

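The crops agree with the description. Red at top (219,190) and scene (290,192) has a red wing, a dark flange and a steel foot, and it stands upright at about (0.515, 0.1305) with yaw about 0.59. The bed's band is at about (0.567,-0.209) with yaw about 0.21. I turn first, then travel at height.

```bash
python3 -m inch '[0,0,0,0,-0.105,0, 0,0,0,0,-0.105,0, -1,0,-0.6,0,-0.105,0, -3,0,-1.7,0,0,0, -4,0,-2.2,0,0,0, -4,0,-2.2,0,0,0, -4,0,-2.2,0,0,0, -4,0,-2.2,0,0,0, -4,0,-2.2,0,0,0, -4,0,-2.2,0,0,0]' 1 40; python3 -m inch '[-4,0,-2.2,0,0,0, -4,0,-2.2,0,0,0, -4,0,-2.2,0,0,0, -4,0,-2.2,0,0,0, -4,0,-2.2,0,0,0, -4,0,-2.2,0,0,0, -4,0,-2.2,0,0,0, -4,0,-2.2,0,0,0, -2.5,0,-1.4,0,0,0, 0,0,0,0,0,0]'
python3 - <<'E'
from h import *
r=readout.sense(); print(r["t"],r["tcp_pos"],r["tool_rot"],r["joints"])
w=vision.capture("wrist"); cv2.imwrite("pics/w1.png",w["frame"][:,:,::-1])
E
```

```text
t: 1.25
tcp_pos: [0.304, -0.2678, 0.2313]
tool_rot: [-1.57, 0.0, -2.552]
force: [1.0, -1.0, 0.8]
grip_width: 0.997
t: 2.25
tcp_pos: [0.4852, 0.0832, 0.2311]
tool_rot: [-1.572, 0.0, -2.547]
force: [-0.2, -1.3, -0.5]
grip_width: 1.0
2.25 [0.48524178 0.08319092 0.23110017] [-1.57161288e+00  4.17012444e-04 -2.54741166e+00] [-7.67975957e-02 -5.90587272e-02  1.82315392e+00  9.15836039e-04
  1.37767862e+00  8.99641721e-01]
```

View pics/w1.png

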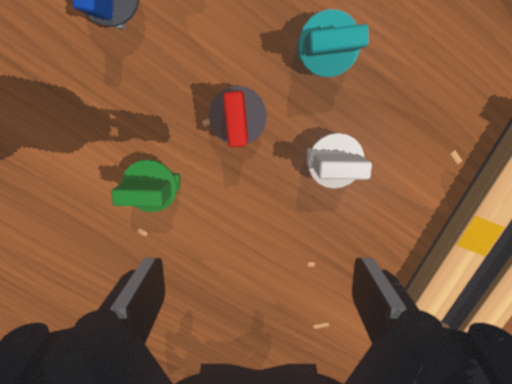

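The wrist view shows the red wing at (236,118) with its flange below it, and the grip almost aligned with the tool. White is at (340,165), turquoise at (332,42) and green at (147,187). I refit using the wrist camera.

Run:
```python
from h import *
np.set_printoptions(precision=4,suppress=True)
w=vision.capture("wrist")
p,c,n=fit([w],GRIP,"red",[.515,.1305,.6],rad=45); print(p,c,n)
r=readout.sense(); yaw=r["tool_rot"][2]; d=np.r_[p[:2]-r["tcp_pos"][:2]]
X=np.array([np.cos(yaw),np.sin(yaw)]);Z=np.array([-np.sin(yaw),np.cos(yaw)])
print("d",d,"dx,dz cm",d@X*100,d@Z*100,"yaw err",p[2]-yaw)
im=w["frame"][:,:,::-1].copy(); cv2.polylines(im,[cv2.convexHull(proj(w,world(*p,GRIP[0])).astype(np.int32))],True,(0,255,0))
cv2.imwrite("pics/w2.png",cv2.resize(im[60:180,150:330],None,fx=4,fy=4))
```

```text
[0.5142 0.1286 0.5951] 0.3541322669418645 [912]
d [0.0298 0.0481] dx,dz cm -5.157481077294819 -2.3272108037133354 yaw err 3.1454421802448516
```

View pics/w2.png

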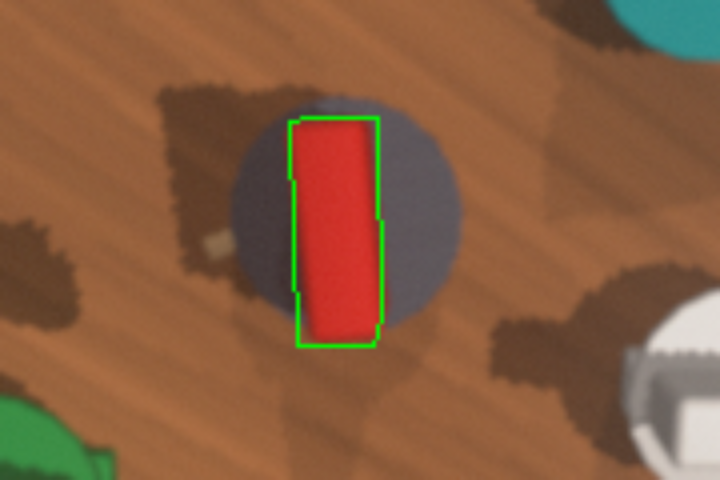

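```bash
python3 -m inch '[-2,0,-0.9,0,0,0, -3.2,0,-1.45,0,0,0, 0,2,0,0,0,0, 0,3,0,0,0,0, 0,3,0,0,0,0, 0,3,0,0,0,0, 0,3,0,0,0,0, 0,3,0,0,0,0, 0,2,0,0,0,0, 0,0.5,0,0,0,0]'
python3 - <<'E'
from h import *
r=readout.sense(); print(r["t"],r["tcp_pos"],r["tool_rot"],r["force"])
w=vision.capture("wrist"); cv2.imwrite("pics/w3.png",w["frame"][:,:,::-1])
E
```

```text
t: 3.35
tcp_pos: [0.5123, 0.1273, 0.0339]
tool_rot: [-1.573, -0.005, -2.554]
force: [-0.7, -0.2, -0.1]
grip_width: 0.998
3.35 [0.51233211 0.12727922 0.03385087] [-1.57342069 -0.00462393 -2.55375213] [-0.65308252 -0.16837288 -0.13933308]
```

View pics/w3.png

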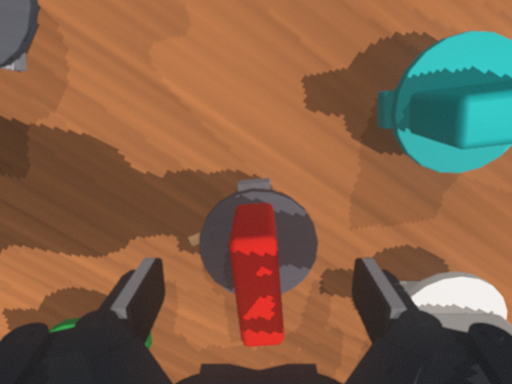

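The red wing (257,270) is centred between the pads at 160 and 357, and the force is near zero. I raise 3 mm and close.

```bash
python3 -m inch '[0,-0.3,0,0,0,0, 0,0,0,0,0,0, 0,0,0,0,0,0, 0,0,0,0,0,0, 0,0,0,0,0,0, 0,0,0,0,0,0, 0,0,0,0,0,0, 0,0,0,0,0,0, 0,0,0,0,0,0, 0,0,0,0,0,0]' 0 50
python3 - <<'E'
from h import *
r=readout.sense(); print(r["t"],r["tcp_pos"],r["tool_rot"],r["force"],r["wrist_torque"])
w=vision.capture("wrist"); cv2.imwrite("pics/w4.png",w["frame"][:,:,::-1])
E
```

```text
t: 4.4
tcp_pos: [0.5152, 0.129, 0.0401]
tool_rot: [-1.57, 0.001, -2.552]
force: [-2.7, 1.1, 6.6]
grip_width: 0.204
4.4 [0.51520406 0.12896924 0.04011798] [-1.57044742e+00  7.67278256e-04 -2.55156822e+00] [-2.68279624  1.06934855  6.59440153] [0.14631117 0.2597808  0.05738996]
```

View pics/w4.png

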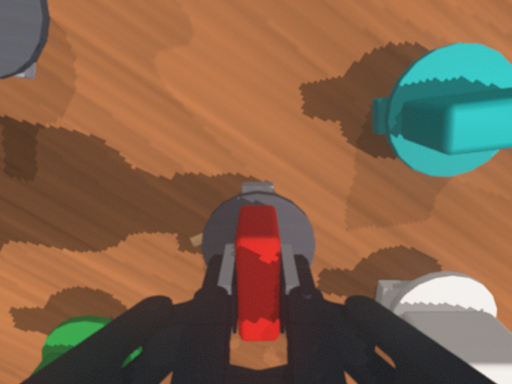

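It is gripped at width 0.204 (about 18 mm), and the grip sits straight between the pads at (258,272). I lift, turn to the bed's yaw and travel to a point just short of the band for a look.

```bash
python3 -m inch '[0,-1,0,0,0,0, 0,-2,0,0,0,0, 0,-3,0,0,0,0, 0,-3,0,0,0,0, 0,-3,0,0,0,0, 0,0,0,0,0.1,0, 0,0,0,0,0.1,0, 0,0,0,0,0.1,0, 0,0,1,0,0.08,0, 0,0,2,0,0,0]' 
python3 -m inch '[0.5,0,3,0,0,0, 1,0,4,0,0,0, 1,0,4,0,0,0, 1,0,4,0,0,0, 1,0,4,0,0,0, 1,0,4,0,0,0, 1,0,4,0,0,0, 0.5,0,3,0,0,0, 0,0,1,0,0,0, 0,0,0,0,0,0]'
python3 - <<'E'
from h import *
r=readout.sense(); print(r["t"],r["tcp_pos"],r["tool_rot"],r["force"],r["wrist_torque"],r["grip_width"])
for n in ["wrist","scene"]:
    w=vision.capture(n); cv2.imwrite(f"pics/{n}5.png",w["frame"][:,:,::-1])
E
```

```text
t: 5.45
tcp_pos: [0.5209, 0.1003, 0.1589]
tool_rot: [-1.572, -0.001, -2.932]
force: [-0.4, -0.1, -2.6]
grip_width: 0.202
t: 6.45
tcp_pos: [0.5176, -0.2189, 0.159]
tool_rot: [-1.572, -0.0, -2.934]
force: [-0.9, -0.4, -3.4]
grip_width: 0.204
6.45 [ 0.5175528  -0.21894166  0.1590047 ] [-1.57151416e+00 -4.83623285e-04 -2.93376269e+00] [-0.93686411 -0.37318669 -3.38483637] [0.05504786 0.00683075 0.01813949] 0.20447020600975677
```

View pics/wrist5.png

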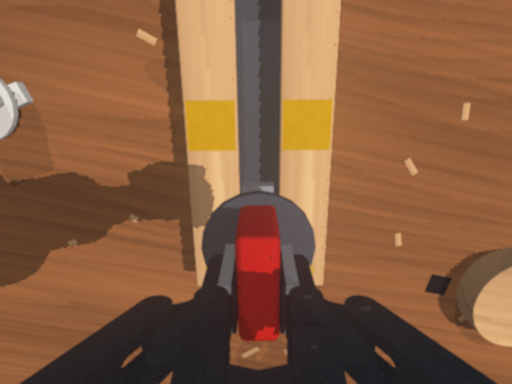

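View pics/scene5.png

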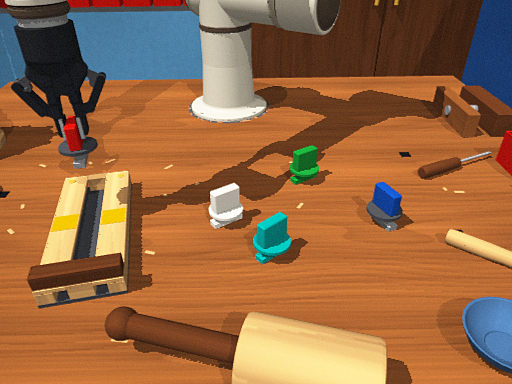

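The red stop hangs upright in the jaws. In the wrist view the bands are at (211,126) and (307,126), with the slot between columns 236 and 282. I fit the band from here.

Run:
```python
from h import *
np.set_printoptions(precision=4,suppress=True)
w=vision.capture("wrist"); r=readout.sense(); yaw=r["tool_rot"][2]
m=mask(w,"yellow")[60:,:]; n,l,st,ce=cv2.connectedComponentsWithStats(m.astype(np.uint8)); print(st[st[:,4]>300],ce[st[:,4]>300]+[0,60])
p,c,n=fit([w],BAND,"yellow",[.567,-.209,.21],rad=55); print(p,c,n)
print("slot centre from pixel", ground(w,259,125.5,.033), "edges",ground(w,236.5,125.5,.033),ground(w,281.5,125.5,.033),"tool-held check",proj(w,[[*r["tcp_pos"][:2],r["tcp_pos"][2]+.029]]))
d=p[:2]-r["tcp_pos"][:2]
X=np.array([np.cos(yaw),np.sin(yaw)]);Z=np.array([-np.sin(yaw),np.cos(yaw)])
print("d",d,"dx,dz cm",d@X*100,d@Z*100,"yaw err",p[2]-yaw-np.pi)
```

```text
[[     0      0    512    324 165878]] [[255.4998 221.5059]]
[ 0.187  -0.154   4.7767] 1.0 [10]
slot centre from pixel [ 0.5664 -0.2074  0.033 ] edges [ 0.5626 -0.1897  0.033 ] [ 0.5701 -0.2251  0.033 ] tool-held check [[256.8887 294.8176]]
d [-0.3307  0.0625] dx,dz cm 31.022337673308066 -13.040973868022046 yaw err 4.5656247857571595
```

```bash
python3 -m inch '[-1.5,0,0,0,0,0, -2,0,-0.1,0,0,0, -1.5,0,0,0,0,0, 0,1,0,0,0,0, 0,2,0,0,0,0, 0,2,0,0,0,0, 0,1.5,0,0,0,0, 0,0.5,0,0,0,0, 0,0,0,0,0,0, 0,0,0,0,0,0]'
python3 - <<'E'
from h import *
r=readout.sense(); print(r["t"],r["tcp_pos"],r["tool_rot"],r["force"],r["wrist_torque"],r["grip_width"])
ims=[]
for n,(a,b,c,d) in [("wrist",(0,384,80,440)),("scene",(140,320,10,190)),("top",(80,260,290,450))]:
    w=vision.capture(n); ims.append(cv2.resize(w["frame"][a:b,c:d],(266,300 if n!="wrist" else 284))[:,:,::-1])
H=300; cv2.imwrite("pics/m6.png",np.hstack([cv2.copyMakeBorder(i,0,H-i.shape[0],0,0,0) for i in ims]))
E
```

```text
t: 7.6
tcp_pos: [0.567, -0.207, 0.0902]
tool_rot: [-1.57, 0.001, -2.932]
force: [-0.3, -0.3, -2.9]
grip_width: 0.201
7.6 [ 0.56702302 -0.20697803  0.09018345] [-1.56981266e+00  9.98729907e-04 -2.93168952e+00] [-0.29354839 -0.28944395 -2.87197964] [-0.04701627 -0.00933298 -0.05168252] 0.20098158288140586
```

View pics/m6.png

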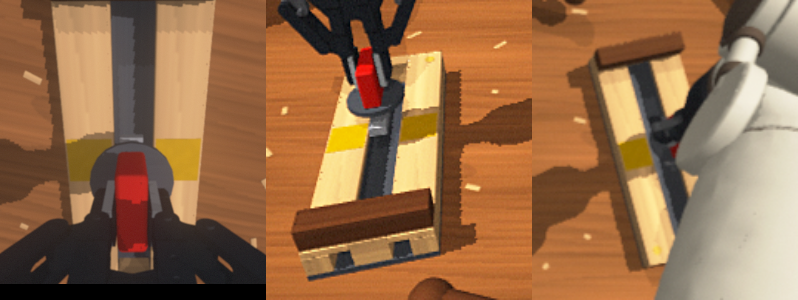

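The foot lies over the slot between the bands: in the wrist crop it is at column 132, and the slot spans 112 to 156. I lower it.

```bash
python3 -m inch '[0,0.5,0,0,0,0, 0,0.5,0,0,0,0, 0,0.5,0,0,0,0, 0,0.5,0,0,0,0, 0,0.5,0,0,0,0, 0,0.5,0,0,0,0, 0,0.4,0,0,0,0, 0,0.3,0,0,0,0, 0,0.2,0,0,0,0, 0,0,0,0,0,0]'
python3 - <<'E'
from h import *
r=readout.sense(); print(r["t"],r["tcp_pos"],r["tool_rot"],r["force"],r["wrist_torque"],r["grip_width"])
ims=[]
for n,(a,b,c,d) in [("wrist",(0,384,80,440)),("scene",(140,320,10,190))]:
    w=vision.capture(n); ims.append(cv2.resize(w["frame"][a:b,c:d],(390,390))[:,:,::-1])
cv2.imwrite("pics/m7.png",np.hstack(ims))
E
```

```text
t: 8.75
tcp_pos: [0.5667, -0.2068, 0.0504]
tool_rot: [-1.571, 0.0, -2.932]
force: [-0.3, -0.6, -2.2]
grip_width: 0.206
8.75 [ 0.56670218 -0.20680252  0.05041945] [-1.57060882e+00  1.82027999e-04 -2.93173468e+00] [-0.26968512 -0.56599026 -2.17506268] [-0.00980207 -0.00836488 -0.05188483] 0.20610353363264672
```

View pics/m7.png

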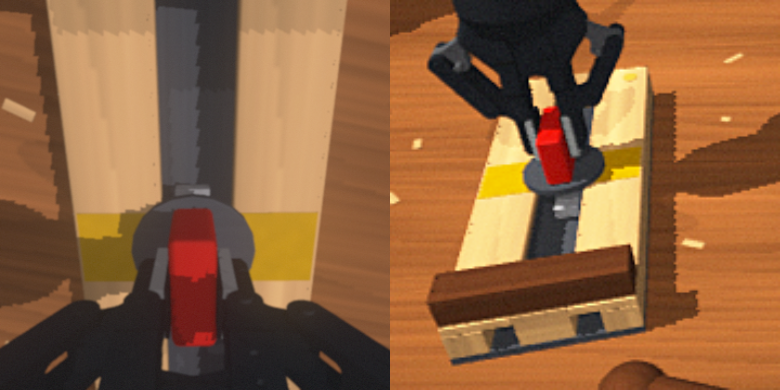

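The foot has gone into the slot, visible at (192,190) in the crop. The force still shows most of the stop's weight, so I lower a little further to touch the flange down.

```bash
python3 -m inch '[0,0.05,0,0,0,0, 0,0.05,0,0,0,0, 0,0.05,0,0,0,0, 0,0,0,0,0,0, 0,0,0,0,0,0, 0,0,0,0,0,0, 0,0,0,0,0,0, 0,0,0,0,0,0, 0,0,0,0,0,0, 0,0,0,0,0,0]'
```

```text
t: 9.85
tcp_pos: [0.5668, -0.2069, 0.0501]
tool_rot: [-1.57, 0.0, -2.932]
force: [-4.6, 2.5, 6.4]
grip_width: 0.205
```

Touchdown: z is +6.4 N at TCP 0.050, which puts the stop's origin 10 mm up as expected. I relieve by 1 mm and twist.

```bash
python3 -m inch '[0,-0.1,0,0,0,0, 0,0,0,0,-0.05,0, 0,0,0,0,-0.1,0, 0,0,0,0,-0.12,0, 0,0,0,0,-0.12,0, 0,0,0,0,-0.12,0, 0,0,0,0,-0.12,0, 0,0,0,0,-0.12,0, 0,0,0,0,-0.1,0, 0,0,0,0,-0.05,0]'
python3 - <<'E'
from h import *
r=readout.sense(); print(r["t"],r["tcp_pos"],r["tool_rot"],r["force"],r["wrist_torque"],r["grip_width"],r["joints"])
ims=[]
for n,(a,b,c,d) in [("wrist",(0,384,80,440)),("scene",(140,320,10,190))]:
    w=vision.capture(n); ims.append(cv2.resize(w["frame"][a:b,c:d],(390,390))[:,:,::-1])
cv2.imwrite("pics/m8.png",np.hstack(ims))
E
```

```text
t: 10.85
tcp_pos: [0.5675, -0.2068, 0.0502]
tool_rot: [-1.569, 0.001, -2.029]
force: [1.8, 1.3, -0.6]
grip_width: 0.204
10.85 [ 0.56747519 -0.20677568  0.0501799 ] [-1.56871211e+00  7.88800998e-04 -2.02904722e+00] [ 1.76814634  1.28702152 -0.5979916 ] [ 0.27468978 -0.20138827 -0.03853815] 0.20375093583114032 [-5.49775920e-01  4.28707693e-01  1.64787428e+00  1.11692036e-03
  1.06300755e+00 -9.20663293e-02]
```

View pics/m8.png

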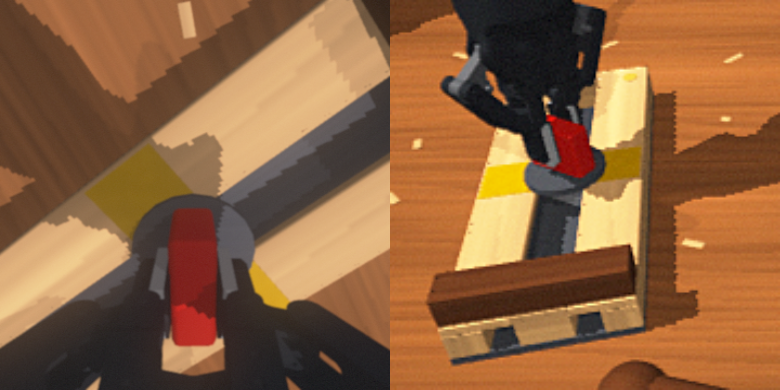

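It has turned 0.90 rad with low force. I finish the remaining 0.67.

```bash
python3 -m inch '[0,0,0,0,-0.08,0, 0,0,0,0,-0.12,0, 0,0,0,0,-0.12,0, 0,0,0,0,-0.12,0, 0,0,0,0,-0.12,0, 0,0,0,0,-0.08,0, 0,0,0,0,-0.03,0, 0,0,0,0,0,0, 0,0,0,0,0,0, 0,0,0,0,0,0]'
python3 - <<'E'
from h import *
r=readout.sense(); print(r["t"],r["tcp_pos"],r["tool_rot"],r["force"],r["wrist_torque"],r["grip_width"],r["joints"])
ims=[]
for n,(a,b,c,d) in [("wrist",(0,384,80,440)),("scene",(140,320,10,190))]:
    w=vision.capture(n); ims.append(cv2.resize(w["frame"][a:b,c:d],(390,390))[:,:,::-1])
cv2.imwrite("pics/m9.png",np.hstack(ims))
E
```

```text
t: 11.95
tcp_pos: [0.5671, -0.2068, 0.0502]
tool_rot: [-1.57, -0.0, -1.363]
force: [3.3, 1.5, 1.2]
grip_width: 0.201
11.95 [ 0.56706834 -0.20682083  0.05016225] [-1.56967991e+00 -4.58843714e-04 -1.36310037e+00] [3.30179611 1.53996102 1.19586777] [ 0.33968662 -0.48464968 -0.09871407] 0.2014275283382236 [-5.49920463e-01  4.28574738e-01  1.64809640e+00  4.96285043e-04
  1.06379520e+00 -7.57857405e-01]
```

View pics/m9.png

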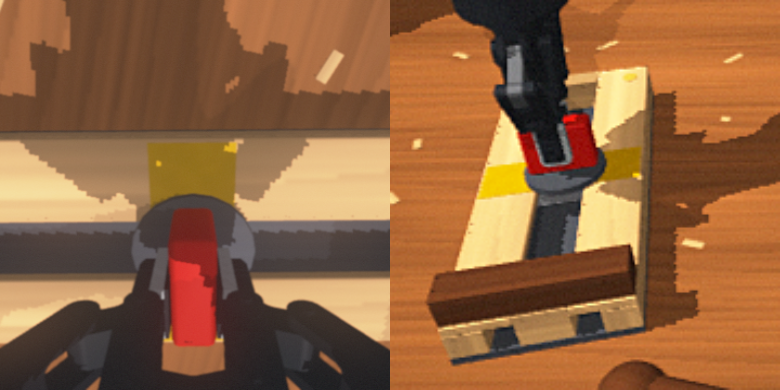

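The grip stands square across the slot and the flange is between the bands. I let go.

```bash
python3 -m inch '[0,0,0,0,0,0, 0,0,0,0,0,0, 0,0,0,0,0,0, 0,0,0,0,0,0, 0,0,0,0,0,0, 0,0,0,0,0,0, 0,0,0,0,0,0, 0,0,0,0,0,0, 0,0,0,0,0,0, 0,0,0,0,0,0]' 0.8
python3 - <<'E'
from h import *
ims=[]
for n,(a,b,c,d) in [("wrist",(0,384,80,440)),("scene",(140,320,10,190))]:
    w=vision.capture(n); ims.append(cv2.resize(w["frame"][a:b,c:d],(390,390))[:,:,::-1])
cv2.imwrite("pics/m10.png",np.hstack(ims))
E
```

```text
t: 13.05
tcp_pos: [0.5666, -0.2068, 0.0498]
tool_rot: [-1.571, -0.0, -1.362]
force: [-0.8, 0.2, -0.9]
grip_width: 0.805
```

View pics/m10.png

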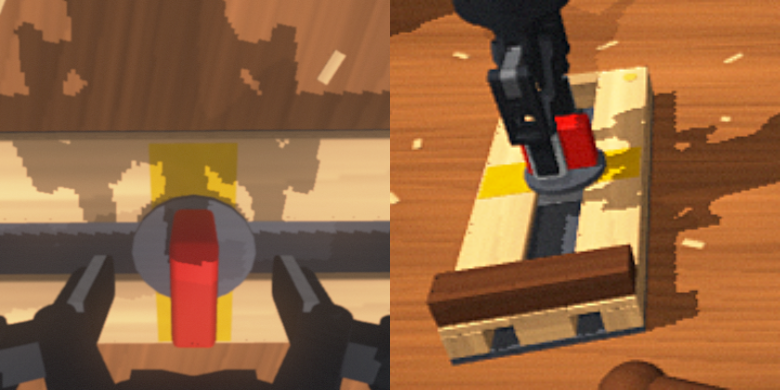

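The fingers are open and clear on both sides, with the stop standing. I raise straight up, then back off so the cameras can see it.

```bash
python3 -m inch '[0,-0.5,0,0,0,0, 0,-1,0,0,0,0, 0,-2,0,0,0,0, 0,-3,0,0,0,0, 0,-3,0,0,0,0, 0,-3,0,0,0,0, 3,0,0,0,0,0, 3,0,0,0,0,0, 2,0,0,0,0,0, 0,0,0,0,0,0]'
python3 - <<'E'
from h import *
np.set_printoptions(precision=4,suppress=True)
r=readout.sense(); print(r["t"],r["tcp_pos"],r["force"])
ims=[]
s=vision.capture("scene");w=vision.capture("wrist");t=vision.capture("top")
for n,c in (("s",s),("w",w)):
    print(n,fit([c],GRIP,"red",[.567,-.207,1.78],rad=60,z=.01))
print("blue",fit([s],GRIP,"blue",[.5424,.2926,.5]))
ims=[cv2.resize(w["frame"],(400,300)),cv2.resize(s["frame"],(400,300))]
cv2.imwrite("pics/m11.png",np.vstack([np.hstack(ims),np.hstack([cv2.resize(t["frame"],(400,300)),cv2.resize(s["frame"][150:300,20:220],(400,300))])])[:,:,::-1])
E
```

```text
t: 14.15
tcp_pos: [0.5834, -0.2876, 0.1759]
tool_rot: [-1.57, -0.002, -1.364]
force: [-0.0, 0.2, -0.4]
grip_width: 0.8
14.15 [ 0.5834 -0.2876  0.1759] [-0.0435  0.2098 -0.3686]
s (array([ 0.5647, -0.206 ,  1.9623]), np.float64(0.1397961980217754), [787])
w (array([ 0.5684, -0.2206,  1.7112]), np.float64(7.956474287828338), [212])
blue (array([0.542 , 0.2928, 0.2424]), np.float64(0.20086352421763407), [604])
```

View pics/m11.png

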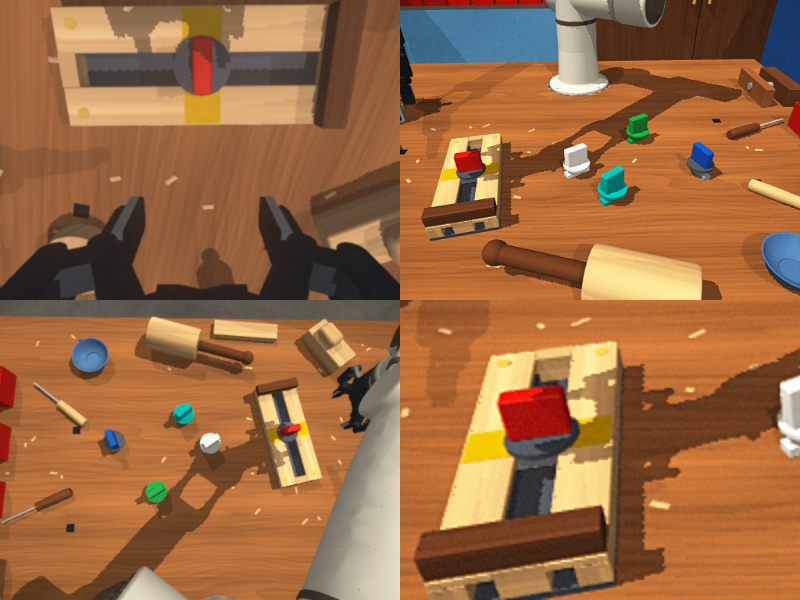

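The stop stands on the band. In the wrist panel the grip at (202,67) looks square to the slot. The scene fit's yaw of 1.96 is 0.18 off square, and the wrist mask was too thin, so I measure the grip's angle to the slot directly.

Run:
```python
from h import *
np.set_printoptions(precision=4,suppress=True)
w=vision.capture("wrist"); t=vision.capture("top")
h=cv2.cvtColor(w["frame"],cv2.COLOR_RGB2HSV).astype(int)
m=(((h[...,0]<4)|(h[...,0]>176))&(h[...,1]>175)&(h[...,2]>60)).astype(np.uint8)
n,l,st,ce=cv2.connectedComponentsWithStats(m); i=1+np.argmax(st[1:,4]); print(st[i],ce[i])
import h as hh
mm=l==i; hh.mask=lambda c,k:mm
p,c,_=hh.fit([w],GRIP,"red",[.567,-.207,1.78],rad=60,z=.01); print("wrist fit",p,c)
# bed axis: yellow patches & slot in wrist at z=.033
ye=((h[...,0]>20)&(h[...,0]<31)&(h[...,1]>200)&(h[...,2]>70)).astype(np.uint8)
n,l2,s2,c2=cv2.connectedComponentsWithStats(ye); print(s2[s2[:,4]>100],c2[s2[:,4]>100])
im=w["frame"][:,:,::-1].copy(); cv2.polylines(im,[cv2.convexHull(proj(w,world(*p,GRIP[0],.01)).astype(np.int32))],True,(0,255,0))
cv2.imwrite("pics/m12.png",cv2.resize(im[0:170,60:460],None,fx=2,fy=2))
```

```text
[ 246   50   25   74 1652] [258.3711  87.4056]
wrist fit [ 0.5664 -0.2075  1.7673] 0.20603665194891516
[[     0      0    512    384 194490]
 [   241     13     42     24    235]
 [   234     29      9     24    147]
 [   237    119     44     40   1521]] [[255.4762 192.3979]
 [265.8511  19.2681]
 [237.2993  39.9728]
 [258.714  140.7837]]
```

View pics/m12.png

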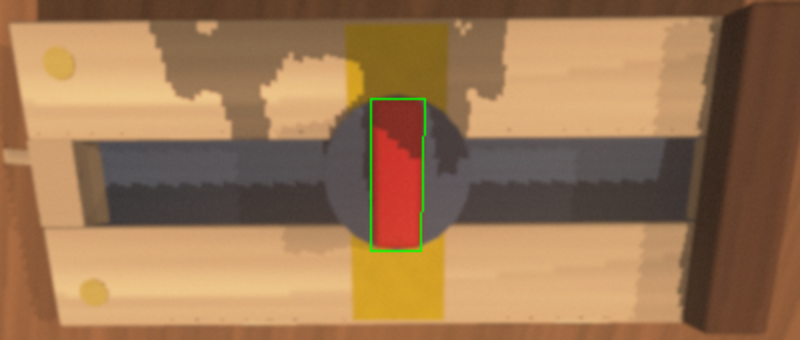

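The close view puts the red stop at (0.566,-0.2075) with yaw 1.767. The bed's crosswise direction is 1.78, so it is square to about 0.02 rad and centred on the band. I hand in.

```bash
python3 -c "
from workcell import env,readout
r=readout.sense();print(r['t'],r['force'],r['dq'].round(3))
print(env.job_done())"
```

```text
14.4 [-0.38669741 -0.16753619 -0.83452402] [ 0.002 -0.    -0.001 -0.002 -0.003 -0.002]
the job is handed in; nothing more can be done
None
```

The red stop is seated in the slot at the yellow band, turned a quarter turn and let go. I handed the job in at 14.4 s; it gives no verdict.

- **Seating:** I gripped the red stop by its wing and lowered it with the foot lengthwise. The flange touched down with the TCP at 0.050 m, which puts the stop's origin 10 mm above the bed's. I then twisted it 1.57 rad under low force, let go and backed the gripper off.
- **Final position:** The wrist camera puts the stop at (0.566, -0.2075), within about 1 mm of the band's middle as I measured it. Its foot is square across the slot to about 0.02 rad. It stands upright, and I did not measure its height again after letting go.
- **Blue stop:** It stands unmoved, at (0.542, 0.293) both before and after. The gripper touched nothing at hand-in.
- **Checks that disagreed:** The coarser scene-camera fit gave the red stop's yaw as 1.96, which is 0.18 rad off square and still within the 0.3 allowed. I trusted the close wrist view, which also looks square by eye. The first wrist-camera fits, of the band before lowering and of the red grip afterwards, failed because the colour thresholds were too strict. I placed the band from its pixels instead and re-did the red fit with a wider threshold.

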